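# Grip a sugar jar in the ratchet clamp and keep it gripped

### The arm

A 6-joint arm with a two-finger parallel gripper is mounted at the origin on a cart in front of the work surface, level with it; the furniture and walls round the work are solid. World frame = base frame: x ahead of the robot, y to its left, z up, the work surface at z = 0. Lengths are in m, angles in rad, forces in N, time in s.
With the tool pointing down it reaches from about 0.375 to 0.75 m from the base axis. Payload 9 kg.
Tool frame: the origin (TCP) lies midway between the tips of the shut fingers; the grasp point (between the pads) lies 19 mm behind it; z points along the fingers, y is the line along which they close (so a half turn about z gives the same grasp; the last joint's range is limited). The gripper opens to 85 mm and grips with 20 to 120 N. Pads are 22 mm wide; open, the fingers measure 114 mm over their backs; the gripper's body (76 mm by 85 mm) begins 54 mm behind the grasp point. The pads swing forward as they close: fully open they stand 13 mm farther back than shut.
Start: joints at [-0.218, 0.104, 0.097, 1.564, 0, 1.353], TCP at [0.6, 0, 0.231] pointing down, gripper open.
Joint ranges: [-2.99, 2.99], [-0.84, 1.86], [-1.1, 1.16], [-1.84, 2.11], [-1.51, 1.56], [-3.14, 3.14]. Speed limits (rad/s): [2.22, 2.22, 2.57, 3.14, 3.14, 3.14].

### API

Orientations are given as a rotation vector (axis times angle).
In Python, from rig import readout, imaging, manip gives the robot as it stands.
- The arm moves only by the tool drive_tool, never from a script. Its arguments are lists of equal length, an entry for each row: "delta_rot": the turn, a rotation vector about the tool's x, y, z in rad, a list of three; "offset": the shift along the tool's x, y, z in mm, a list of three; "hand": the opening, from 0 (shut) to 1 (fully open). In form: {"delta_rot": [[ax, ay, az], ...], "offset": [[tx, ty, tz], ...], "hand": [hand, ...]}. A call has 1 to 12 rows; each row is the pose to reach, as a shift and turn from the pose commanded when the call began, along the tool's axes at that moment; what a row does not reach only later rows make up. A row lasts 1/8 s, in which the tool goes at most 62.5 mm and 10.7 degrees, less where a joint would pass 70% of its speed; a pose out of reach is approached as far as the arm can. A call with a gripper value outside its range is refused whole. The fingers move at their own pace and stop on an object; "newtons" is the grip in N (left out, the last holds). Time passes only in rows, so rows that repeat a pose let the fingers close. It gives the time, the measured TCP pose, the force, the opening and the grip force at its end, in the units of the state.
- readout.get_state(): the state, without advancing time (a new reading comes with each control period).
- imaging.snapshot(name): name is "scene" or "side" or "wrist"; returns (picture, depth): 384x512x3 uint8, red, green, blue; 384x512 float32, m along the optical axis (not along the pixel's ray), 0 where there is no reading.
- imaging.camera_params(name): a dict with "K" (3x3 intrinsics, pixels), "rvec" (rotation vector, rad) and "tvec" (3), from world to camera coordinates, as OpenCV has them. Camera axes: x right, y down, z forward; pixel columns grow to the right and rows downward; lengths in m; the calibration is good to about 2 mm. A picture is of the moment at which its call begins: read the wrist's pose just before it. camera_params takes no time and is no camera call; for the wrist camera it gives the pose at the moment of the call.
- manip.close_job(): hands the job in; it is judged then, once.
Trained networks look in the newest picture that a camera, given by its name, has taken for a name from the list of things; names that differ only in an ending like _2 or _b are one class to them, and where a whole thing is asked for, a point or a joint stands for the part that bears it (a point fixed in the world has none). Each returns a list of dicts, best first, with "conf" (0 to 1); they miss things now and then, are a little off and sometimes report something else, mostly with a low value. They report only what shows in the picture. A call takes as long as a camera call. They do not tell look-alikes from the thing itself.
- imaging.recognise(query, camera): "bbox" ([left, top, right, bottom] in pixels, round what is visible of it).
- imaging.silhouettes(query, camera): "region" (384x512 bool, what is visible of it) and "bbox" ([left, top, right, bottom] in pixels, round what is visible of it).
The state is a dict: "time": time; "joint_positions": joint angles; "dq": joint speeds; "joint_torque": joint torques, N m; "position": TCP position; "eef_rot": TCP orientation; "ft_force": force on the tool from outside, world axes, zero at the start; "ft_torque": the same for the moment, N m; "finger_gap": finger opening in m; "finger_force": force on a finger pad.
Only numpy, scipy, OpenCV 4.12 (cv2) and the standard library are available. Lean on these libraries where they do the work, as an engineer would, in place of code of your own. Each camera call takes 0.05 s, during which the arm holds its last target. There are 200 camera calls.

### The job

The cork of the sugar jar standing in the clamp is stuck and I need the jar held while I prise it out: flip the clamp's red-tipped release lever over to its engaged side, then pump the orange trigger towards the black handle until the rubber pad has pushed up to the jar and presses it into the V-shaped jaw, with the pressure pointer in the green. Finish while still holding the trigger squeezed, so that the jar stays firmly gripped but is not crushed. Move the jaw with the trigger only, do not touch the jar, and leave the mug, salt shaker and spice jar alone.

Things in the scene. Friction and masses are not known exactly. Their poses are not given: they have to be found in the camera images.
- clamp: jar clamp fixed on a wooden board 370 x 120 mm, top 12 mm above the worktop. Origin: centre of the board's underside. x runs along the clamp from the handle end to the V-shaped jaw, y to the side of the release lever, z up. At x = -114 mm, y = 0 stands the fixed black handle (12 mm thick in x, 24 mm in y, top at z = 132 mm). Steel side plates below it reach z = 78 mm, y = +-18 mm
- squeeze_point (a point): point fixed to the clamp at x = -105, y = 0, z = 115 mm: midway between the black handle's rear face and the fully squeezed trigger's front face. Fingers closing along the clamp's x about this point squeeze the trigger to the handle: 48 mm over both at rest, 30 mm fully squeezed. Free space round both from z = 85 mm up, save the release lever's ball beside them
- trigger (a joint): angle of the orange trigger, rad: 0 at rest, 0.4 fully squeezed (stop); its top moves to clamp -x, towards the black handle. A light spring (2 to 4 N at the squeeze point) returns it. With the lever engaged a squeeze drives the jaw 50 mm per rad less up to 8 mm of lost motion: 12 to 20 mm when full; on the way back it slips over the 8 mm teeth and the jaw stays
- trigger_grip: the orange trigger blade that is squeezed, 10 mm thick in clamp x, 22 mm wide, top at about z = 132 mm, in front of the black handle; origin on its pivot at clamp x = -86 mm, z = 70 mm. The force needed on it is about that of the pad plus 3 to 8 N
- release (a joint): angle of the release lever, rad: 0 = released (ball leans to clamp -x, pawl lifted, trigger moves nothing), 1.2 = engaged (ball leans to clamp +x, pawl in the teeth). Its heavy ball tips it over the middle (0.6) to either end, where it stays; about 1 N moves it
- release_tip (a point): centre of the red ball, 16 mm across, at the end of the release lever. The lever is a steel rod 8 mm thick, pivot at clamp x = -75 mm, z = 45 mm, in the plane clamp y = 45 mm; the ball is 50 mm from the pivot, so it starts near x = -103 mm, z = 86 mm and ends near x = -47 mm, z = 86 mm
- jaw_slide (a joint): travel of the moving jaw, m, growing towards the jar; up to 0.068. It has 3 N of friction and stays where it is left
- jaw_head: the moving jaw: orange block 26 x 40 mm, top 64 mm above the worktop, on a toothed bar. Origin: on the clamp's centre line, on the worktop, 18 mm behind the block's centre. To be moved with the trigger only
- pad_spring (a joint): how far the sprung rubber pad is pressed into the moving jaw, m: 0 free, stop at 0.016. Spring of 1.5 N per mm. A pointer on top of the orange block shows it: green is 0.004 to 0.013 (6 to 20 N: firmly gripped), white is less, red is more; over 26 N the jar is crushed
- pad: black rubber pad, a disc 33 mm across that faces the jar, its centre 40 mm above the worktop; origin at the middle of its back, 6 mm behind its face. x points to the jar
- pad_face (a point): centre of the pad's front face, which touches the jar
- fixed_jaw: V-shaped rubber-faced jaw fixed at the +x end of the clamp; origin is that of the clamp
- jar: glass sugar jar with a cork lid, 75 mm across and 110 mm high, about 0.3 kg, standing on the clamp's board between pad and V-jaw, 7 to 17 mm short of the V (it slides there when pushed); origin at the centre of its underside
- jar_centre (a point): centre of the sugar jar, half-way up. The jar sits in the V when this is at about clamp x = 125 mm
- mug_centre (a point): centre of the cream mug standing upside down, 71 mm across, 85 mm high; leave alone
- shaker_centre (a point): centre of the salt shaker, 44 mm across, 90 mm high; leave alone
- spice_centre (a point): centre of the small white-lidded spice jar, 47 mm across, 98 mm high; leave alone
Things that resemble listed ones, but are neither listed nor needed, are in the scene too. There is more than one size of the jar; the job needs the middle-sized.

How it is judged:
On the way, in this order (a step that is already met when the one before it is completed fails the run):
1. the release lever is flipped to its engaged end while the jaw still stands back (value of joint release above 1 rad and value of joint pad_spring below 0.002 m), for 0.2 s.
2. pumped on by the trigger, the pad touches the jar (contact force between pad and jar above 0.5 N), for 0.1 s.
At the end, for the whole second after the job is handed in: Lever engaged (over 1.0 rad); fingers still squeeze the trigger (over 3 N, over 0.05 rad); pad 4 to 13.5 mm in, pressing the jar with 5.5 to 21 N into the V-jaw (over 4 N there), jar upright within 0.08 rad and at rest; robot touches neither moving jaw nor jar (value of joint release above 1 rad and value of joint pad_spring between 0.004 and 0.0135 m and contact force between pad and jar between 5.5 and 21 N and contact force between fixed_jaw and jar above 4 N and contact force between the fingers and trigger_grip above 3 N and value of joint trigger above 0.05 rad and angle between jar's own z axis and vertical below 0.08 rad and linear speed of jar below 0.01 m/s and not (contact force between any of the arm, the fingers and jaw_head above 2 N) and not (contact force between any of the arm, the fingers and jar above 2 N)); the arm keeps its last pose, push and grip.
It fails at once if the jar is crushed (over 26 N from the pad) (contact force between pad and jar above 26 N).
It fails at once if the robot pushes the moving jaw by hand (contact force between any of the arm, the fingers and jaw_head above 2 N).
It fails at once if the robot touches the jar (contact force between any of the arm, the fingers and jar above 2 N).
It fails at once if a bystander (mug, salt shaker, spice jar) is moved by more than 20 mm (distance of any of mug_centre, shaker_centre, spice_centre from where it was at the start of the episode above 0.02 m).
It also fails if it takes over 58 s, if anything falls off the work surface, if the arm or the gripper's body presses on something with over 40 N, if the wrist force passes 120 N, or if a joint passes its speed limit or range.

## Working session

There is one attempt and no reset: what is moved stays moved. The work goes in short steps, Python scripts to look and compute and a tool call to move; the robot and the scene stay as the last step left them, time stands still between calls to the robot, and variables do not carry over. Pictures are saved under pics/ and viewed, at most 10 in all, crops included, and the job is handed in when it is done.

Besides the shell and the picture viewer there is one more tool, called after "Call:" in YAML: its name, and indented under it one key for each argument. drive_tool: Moves the arm, as the interface text tells. Its arguments: {"type":"object","properties":{"delta_rot":{"type":"array"},"offset":{"type":"array"},"hand":{"type":"array"},"newtons":{"type":"number"}},"required":["delta_rot","offset","hand"]}

```bash
mkdir -p pics; ls; cat > h.py <<'E'
import numpy as np,cv2
from rig import readout,imaging,manip
def cam(n):
    p=imaging.camera_params(n);return np.array(p['K']),cv2.Rodrigues(np.array(p['rvec'],float))[0],np.array(p['tvec'],float)
def world(n,D,pts=None):
    K,R,t=cam(n);v,u=np.indices(D.shape)
    P=np.stack([(u-K[0,2])/K[0,0]*D,(v-K[1,2])/K[1,1]*D,D],-1)
    return (P-t)@R
def proj(n,X):
    K,R,t=cam(n);c=np.atleast_2d(X)@R.T+t;q=c@K.T;return q[:,:2]/q[:,2:]
E
python3 - <<'E'
from h import *
for n in('scene','side'):
    I,D=imaging.snapshot(n);cv2.imwrite(f'pics/{n}0.png',I[:,:,::-1]);np.savez(f'{n}0.npz',I=I,D=D)
    W=world(n,D)
    for q in('clamp','trigger_grip','release_tip','jaw_head','pad','jar','fixed_jaw','mug_centre','shaker_centre','spice_centre'):
        for r in imaging.silhouettes(q,n):
            m=r['region']&(D>0);print(n,q,round(r['conf'],2),np.round(r['bbox']).astype(int),np.round(np.median(W[m],0),3) if m.any() else '',m.sum())
s=readout.get_state();print(s['position'],s['eef_rot'],s['finger_gap'])
E
```

```text
pics
scene clamp 0.86 [188 176 289 241] [0.513 0.022 0.017] 2665
scene release_tip 0.55 [235 199 247 215] [0.483 0.02  0.062] 85
scene release_tip 0.31 [188 173 199 193] [0.491 0.268 0.049] 196
scene jaw_head 0.77 [222 186 236 202] [0.525 0.133 0.05 ] 250
scene jar 0.97 [169 184 188 210] [0.4   0.204 0.047] 444
scene jar 0.96 [202 161 226 199] [0.515 0.199 0.085] 823
scene jar 0.8 [254 153 282 203] [0.656 0.081 0.099] 1223
scene fixed_jaw 0.45 [191 174 200 196] [0.491 0.268 0.05 ] 193
scene mug_centre 0.81 [355 259 403 312] [ 0.498 -0.405  0.059] 1821
scene mug_centre 0.51 [192 173 291 242] [0.513 0.023 0.019] 2804
scene mug_centre 0.48 [222 188 236 204] [0.522 0.133 0.052] 207
scene mug_centre 0.25 [138 158 157 188] [0.396 0.403 0.057] 456
scene shaker_centre 0.58 [188 152 199 180] [0.575 0.405 0.049] 219
scene spice_centre 0.67 [236 200 245 216] [0.483 0.021 0.059] 90
scene spice_centre 0.63 [199 158 226 198] [0.515 0.198 0.086] 793
side clamp 0.79 [246 174 286 233] [ 0.529 -0.003  0.013] 1654
side jar 0.92 [295 163 320 214] [0.672 0.077 0.085] 1274
side jar 0.84 [223 174 236 197] [0.409 0.203 0.045] 310
side jar 0.61 [253 165 274 193] [0.535 0.196 0.093] 464
side mug_centre 0.68 [228 153 241 176] [0.405 0.403 0.064] 223
side mug_centre 0.58 [246 252 294 311] [ 0.522 -0.417  0.057] 1886
side shaker_centre 0.53 [274 160 284 181] [0.589 0.404 0.061] 119
side spice_centre 0.59 [226 156 240 175] [0.405 0.404 0.064] 214
[ 6.00039367e-01 -3.50615046e-05  2.31343592e-01] [2.22139296e+00 2.22134476e+00 7.07849747e-05] 0.08558997595250582
```

```bash
python3 - <<'E'
import cv2,numpy as np
a=cv2.imread('pics/scene0.png')[140:260,160:310];b=cv2.imread('pics/side0.png')[140:260,200:350]
cv2.imwrite('pics/c0.png',np.vstack([cv2.resize(a,(600,300)) if 0 else cv2.resize(a,None,fx=4,fy=4)[:, :],])[:600]);
cv2.imwrite('pics/c1.png',np.hstack([cv2.resize(a,(400,320),interpolation=2),cv2.resize(b,(400,320),interpolation=2)]))
cv2.imwrite('pics/c2.png',np.hstack([cv2.imread('pics/scene0.png'),cv2.imread('pics/side0.png')])[:, :])
cv2.imwrite('pics/c2.png',cv2.resize(cv2.imread('pics/c2.png'),(800,300)))
E
```

```text
(no output)
```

View pics/scene0.png

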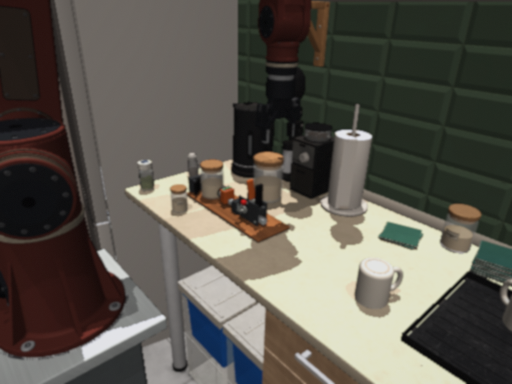

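View pics/c0.png

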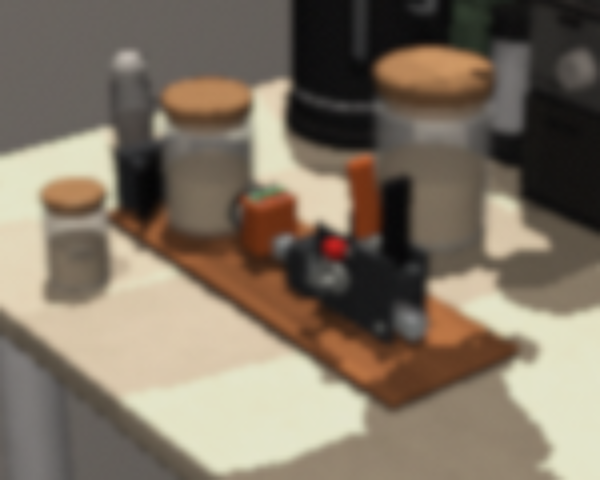

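The scene shows the clamp on its board from about (188,200) to (289,235), with the black handle at the right end and the red ball at (243,201). There are three jars: small (179,198), middle-sized in the clamp (212,180) and large (268,178). The jar I want is the one at (212,180).

```bash
python3 - <<'E'
from h import *
for n in('scene','side'):
    d=np.load(f'{n}0.npz');I,D=d['I'],d['D'];W=world(n,D)
    m=(D>0)&(abs(W[...,2]-.012)<.005)&(W[...,0]>.38)&(W[...,0]<.68)&(W[...,1]>-.1)&(W[...,1]<.35)
    m&=(I[...,0]>1.5*I[...,2].astype(float))
    print(n,m.sum(),np.median(W[m][:,2]))
    r=cv2.minAreaRect(W[m][:,:2].astype(np.float32)*1000);print(r,cv2.boxPoints(r).round())
I,D=imaging.snapshot('wrist');cv2.imwrite('pics/w0.png',I[:,:,::-1]);np.savez('w0.npz',I=I,D=D)
W=world('wrist',D)
for q in('clamp','trigger_grip','release_tip','jaw_head','jar'):
    for r in imaging.silhouettes(q,'wrist'):
        m=r['region']&(D>0);print(q,round(r['conf'],2),np.round(r['bbox']).astype(int),np.round(np.median(W[m],0),3))
E
```

```text
scene 1339 0.012988838397086781
((530.613525390625, 102.06402587890625), (365.9724426269531, 120.86408233642578), 88.57451629638672) [[466. -79.]
 [586. -82.]
 [596. 283.]
 [475. 286.]]
side 1008 0.012643213010021012
((531.3319702148438, 94.29229736328125), (353.02392578125, 119.78645324707031), 88.72750854492188) [[468. -81.]
 [587. -84.]
 [595. 269.]
 [475. 272.]]
clamp 0.56 [134   2 247 227] [0.538 0.07  0.013]
clamp 0.17 [168   3 214  55] [0.535 0.142 0.063]
trigger_grip 0.83 [159 152 199 163] [0.535 0.031 0.13 ]
trigger_grip 0.41 [173   0 204   9] [0.538 0.168 0.052]
release_tip 0.57 [132 136 174 185] [0.487 0.021 0.065]
jaw_head 0.9 [168   2 214  53] [0.535 0.142 0.063]
jar 0.58 [283   3 431 114] [0.672 0.109 0.142]
```

View pics/w0.png

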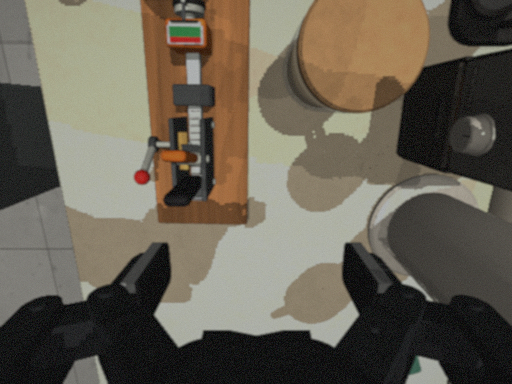

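The wrist picture shows the clamp from above: handle top at (183,190), orange trigger at (180,156), red ball at (142,177) on the robot's side and leaning back (released). The large jar's lid is at (360,50).

```bash
python3 - <<'E'
from h import *
d=np.load('w0.npz');I,D=d['I'].astype(int),d['D'];W=world('wrist',D)
near=(D>0)&(W[...,0]>.46)&(W[...,0]<.6)&(W[...,1]>-.09)&(W[...,1]<.3)
def s(n,m):
    P=W[m&near];print(n,len(P),'min',P.min(0).round(4),'max',P.max(0).round(4),'mean',P.mean(0).round(4))
red=(I[...,0]>100)&(I[...,1]<60)&(I[...,2]<60)
s('ball',red&(W[...,2]>.06)&(W[...,0]<.51))
s('handletop',(abs(W[...,2]-.132)<.005)&(W[...,1]<.012))
s('trigtop',(abs(W[...,2]-.132)<.008)&(W[...,1]>.015))
s('plates',(abs(W[...,2]-.078)<.004)&(W[...,0]>.505))
s('jawblock',(abs(W[...,2]-.064)<.004)&(W[...,1]>.1))
m=near&(abs(W[...,2]-.012)<.004)
P=W[m]; print(P.min(0),P.max(0)); r=cv2.minAreaRect(P[:,:2].astype(np.float32)*1000);print(r)
o=np.array([.531,.103]);a=np.radians(88.6)
print('pred',[ (o+[np.cos(a)*x-np.sin(a)*y,np.sin(a)*x+np.cos(a)*y]).round(4) for x,y in((-114,0),(-105,0),(-103,45),(-47,45),(-77,0)) for x,y in[(x/1000,y/1000)]])
# clutter higher than .1 near
for n in('scene','side','wrist'):
    if n=='wrist': Wn=W;Dn=D
    else:
        Dn=np.load(f'{n}0.npz')['D'];Wn=world(n,Dn)
    q=(Dn>0)&(Wn[...,2]>.05)&(Wn[...,2]<.3)&(Wn[...,0]>.42)&(Wn[...,0]<.75)&(Wn[...,1]>-.2)&(Wn[...,1]<.15)&((Wn[...,0]>.575))
    P=Wn[q];print(n,len(P),np.percentile(P,[1,50,99],axis=0).round(3) if len(P) else '')
E
```

```text
ball 147 min [ 0.4795 -0.0013  0.0883] max [0.4918 0.0115 0.0961] mean [0.486  0.0054 0.0924]
handletop 311 min [ 0.5187 -0.0131  0.127 ] max [ 0.5409 -0.0018  0.1335] mean [ 0.5299 -0.0068  0.1308]
trigtop 295 min [0.5191 0.0268 0.1252] max [0.5408 0.0368 0.1335] mean [0.5307 0.0323 0.1307]
plates 874 min [ 0.5108 -0.025   0.074 ] max [0.5486 0.0611 0.0819] mean [0.5329 0.0217 0.0776]
jawblock 1235 min [0.5117 0.1267 0.06  ] max [0.5517 0.166  0.068 ] mean [0.5326 0.1399 0.0646]
[ 0.46826231 -0.07940337  0.0082065 ] [0.59172766 0.18326791 0.01598802]
((530.130859375, 52.892295837402344), (262.7762451171875, 120.15694427490234), 88.96476745605469)
pred [array([ 0.5282, -0.011 ]), array([ 0.5284, -0.002 ]), array([0.4835, 0.0011]), array([0.4849, 0.0571]), array([0.5291, 0.026 ])]
scene 1172 [[ 0.63  -0.012  0.052]
 [ 0.65   0.08   0.12 ]
 [ 0.716  0.144  0.297]]
side 1039 [[ 0.631 -0.013  0.052]
 [ 0.667  0.076  0.113]
 [ 0.722  0.144  0.298]]
wrist 20572 [[ 0.631 -0.009  0.073]
 [ 0.66   0.093  0.142]
 [ 0.721  0.142  0.3  ]]
```

Candidates: jars at (179,198) small, (212,180) middle and in the clamp, (268,178) large, so I take (212,180). The red ball at (243,201) is confirmed from above. Clamp origin ≈ (0.532, 0.106), yaw ≈ 89°. First I turn the tool so that it closes along the clamp's x, and go behind the ball.

Call:
drive_tool:
  delta_rot:
    - [0,0,-0.18]
    - [0,0,-0.36]
    - [0,0,-0.54]
    - [0,0,-0.72]
    - [0,0,-0.9]
    - [0,0,-1.08]
    - [0,0,-1.26]
    - [0,0,-1.43]
    - [0,0,-1.57]
    - [0,0,-1.57]
    - [0,0,-1.57]
  offset:
    - [-6,-15,0]
    - [-12,-30,0]
    - [-18,-45,0]
    - [-24,-60,0]
    - [-30,-75,10]
    - [-36,-90,20]
    - [-42,-105,30]
    - [-45,-117,40]
    - [-45,-117,50]
    - [-45,-117,50]
    - [-45,-117,50]
  hand: [0,0,0,0,0,0,0,0,0,0,0]
  newtons: 20

```text
time: 2.78
position: [0.4832, -0.045, 0.1818]
eef_rot: [0.006, 3.141, -0.0]
ft_force: [-0.1, 0.1, 0.5]
finger_gap: -0.0001
finger_force: 0.0
```

Call:
drive_tool:
  delta_rot:
    - [0,0,0]
    - [0,0,0]
    - [0,0,0]
    - [0,0,0]
    - [0,0,0]
    - [0,0,0]
    - [0,0,0]
    - [0,0,0]
    - [0,0,0]
    - [0,0,0]
    - [0,0,0]
  offset:
    - [0,0,40]
    - [0,0,80]
    - [0,0,105]
    - [0,10,105]
    - [0,20,105]
    - [0,30,105]
    - [0,40,105]
    - [0,50,105]
    - [0,60,105]
    - [0,70,105]
    - [0,75,105]
  hand: [0,0,0,0,0,0,0,0,0,0,0]

```text
time: 4.15
position: [0.4829, 0.0308, 0.0762]
eef_rot: [-0.0, -3.141, -0.0]
ft_force: [0.8, 0.1, -0.5]
finger_gap: 0.0002
finger_force: 0.0
```

Call:
drive_tool:
  delta_rot:
    - [0,0,0]
    - [0,0,0]
    - [0,0,0]
    - [0,0,0]
    - [0,0,0]
    - [0,0,0]
    - [0,0,0]
  offset:
    - [0,0,0]
    - [0,-10,-40]
    - [0,-20,-80]
    - [0,-28,-105]
    - [-47,-28,-105]
    - [-47,-28,-105]
    - [-47,-28,-105]
  hand: [0,0,0,0.5,1,1,1]

```text
time: 5.03
position: [0.5296, 0.0019, 0.1809]
eef_rot: [-0.001, -3.14, -0.0]
ft_force: [1.0, -0.3, 0.1]
finger_gap: 0.0723
finger_force: 0.0
```

```bash
python3 - <<'E'
from h import *
s=readout.get_state();print(s['time'],s['position'],s['eef_rot'],s['finger_gap'],s['joint_positions'])
out=[]
for n in('wrist','scene'):
    I,D=imaging.snapshot(n);W=world(n,D);I16=I.astype(int)
    m=(I16[...,0]>90)&(I16[...,1]<60)&(I16[...,2]<60)&(D>0)&(W[...,0]>.46)&(W[...,0]<.51)&(W[...,1]>-.05)&(W[...,1]<.12)&(W[...,2]>.05)
    print(n,m.sum(),W[m].mean(0) if m.any() else '')
    h=(D>0)&(abs(W[...,0]-.53)<.016)&(abs(W[...,2]-.131)<.006)&(W[...,1]>-.03)&(W[...,1]<.06)
    if h.any():P=W[h];a=P[P[:,1]<.012];b=P[P[:,1]>.015];print('handle',a.mean(0),'trig',b.mean(0))
    out.append(I[:,:,::-1])
    np.savez(f'{n}1.npz',I=I,D=D)
cv2.imwrite('pics/w1.png',np.hstack([cv2.resize(out[0],(400,300)),cv2.resize(out[1][140:260,160:320],(400,300))]))
E
```

```text
5.025 [0.52958512 0.00187293 0.18090278] [-1.41418058e-03 -3.14037813e+00 -4.03311329e-04] 0.0723250164175709 [-2.43667133e-01 -1.13764907e-01 -2.11290421e-01  1.47451112e+00
 -4.31113906e-05 -2.42766463e-01]
wrist 283 [0.48431031 0.05973925 0.09243375]
handle [ 0.52681897 -0.007266    0.13098332] trig [0.52767002 0.03136784 0.13064746]
scene 21 [0.48270928 0.05755798 0.09053284]
handle [ 0.52773365 -0.01065292  0.12990993] trig [0.52894304 0.02937682 0.12961957]
```

View pics/w1.png

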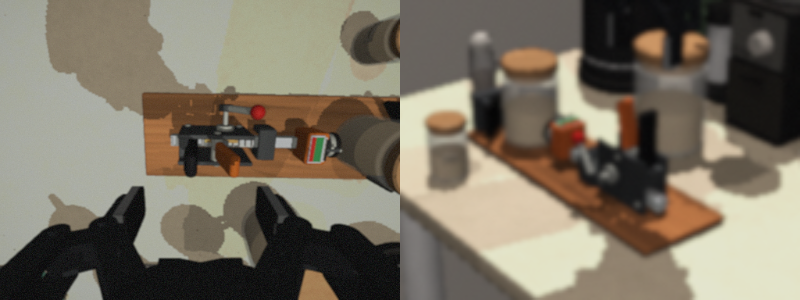

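The lever is engaged: the ball is at (258,113) in the left picture, world y ≈ 0.060. Now I lower the open fingers over the handle and trigger.

Call:
drive_tool:
  delta_rot:
    - [0,0,0]
    - [0,0,0]
    - [0,0,0]
    - [0,0,0]
    - [0,0,0]
    - [0,0,0]
  offset:
    - [0,0,0]
    - [0,0,30]
    - [0,0,60]
    - [0,0,85]
    - [0,0,85]
    - [0,0,85]
  hand: [1,1,1,1,1,1]

```text
time: 5.88
position: [0.5306, 0.0018, 0.0977]
eef_rot: [0.001, 3.14, -0.001]
ft_force: [-0.0, -0.6, -0.1]
finger_gap: 0.0852
finger_force: 0.0
```

```bash
cat > look.py <<'E'
from h import *
import sys
s=readout.get_state();print(s['time'],s['position'].round(4) if hasattr(s['position'],'round') else s['position'],s['finger_gap'],s['finger_force'],s['ft_force'])
I,D=imaging.snapshot('wrist');cv2.imwrite(f'pics/l{sys.argv[1]}.png',I[:,:,::-1]);W=world('wrist',D)
m=(D>0)&(abs(W[...,2]-.0645)<.005)&(abs(W[...,0]-.532)<.015)&(W[...,1]>.1)&(W[...,1]<.25)
if m.any():print('block y',np.percentile(W[m][:,1],[2,50,98]).round(4))
for n in('scene','side'):
    I,D=imaging.snapshot(n);W=world(n,D)
    for r in imaging.silhouettes('jar',n):
        q=r['region']&(D>0)&(W[...,2]>.1)
        if q.any():
            c=np.median(W[q],0)
            if abs(c[0]-.53)<.04:print(n,'jar lid y',np.percentile(W[q][:,1],[2,50,98]).round(4),q.sum())
    m=(D>0)&(abs(W[...,2]-.0645)<.006)&(abs(W[...,0]-.532)<.02)&(W[...,1]>.1)&(W[...,1]<.21)
    if m.any():print(n,'block y',np.percentile(W[m][:,1],[2,50,98]).round(4))
E
python3 look.py 1
```

```text
5.875 [0.5306 0.0018 0.0977] 0.08518278658294655 0.0 [-0.00559688 -0.64631237 -0.09490224]
block y [0.1272 0.1387 0.1631]
scene jar lid y [0.1851 0.2067 0.2505] 306
scene block y [0.1269 0.1462 0.1934]
side jar lid y [-0.0642  0.2017  0.2333] 81
side block y [0.1261 0.145  0.1931]
```

View pics/l1.png

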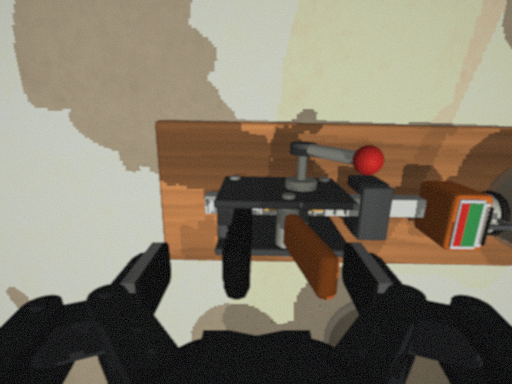

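The wrist view shows the handle (237,250) and trigger (310,255) between the fingers, the ball on the engaged side at (369,160), and the gauge at (470,222). Now the first pump.

Call:
drive_tool:
  delta_rot:
    - [0,0,0]
    - [0,0,0]
    - [0,0,0]
    - [0,0,0]
    - [0,0,0]
    - [0,0,0]
    - [0,0,0]
    - [0,0,0]
  offset:
    - [0,0,0]
    - [0,0,0]
    - [0,0,0]
    - [0,0,0]
    - [0,0,0]
    - [0,0,0]
    - [0,0,0]
    - [0,0,0]
  hand: [0.85,0.72,0.62,0.54,0.46,0.4,0.36,0.36]
  newtons: 20

```text
time: 7.12
position: [0.5305, 0.0032, 0.0977]
eef_rot: [0.0, 3.14, 0.004]
ft_force: [-2.1, 6.6, 10.7]
finger_gap: 0.0325
finger_force: 20.6
```

```bash
python3 look.py 2
```

```text
7.125 [0.5305 0.0032 0.0977] 0.03249905439881056 20.567389503121376 [-2.09171051  6.64138424 10.73121191]
block y [0.147  0.1556 0.1685]
scene jar lid y [0.1931 0.2144 0.2593] 302
scene block y [0.1468 0.1654 0.1999]
side jar lid y [0.1971 0.211  0.2374] 66
side block y [0.1467 0.16   0.2026]
```

The jaw moved 20 mm and the pad is already pushing the jar (about 8 mm). Next I release and squeeze again slowly.

Call:
drive_tool:
  delta_rot:
    - [0,0,0]
    - [0,0,0]
    - [0,0,0]
    - [0,0,0]
    - [0,0,0]
    - [0,0,0]
    - [0,0,0]
    - [0,0,0]
    - [0,0,0]
    - [0,0,0]
    - [0,0,0]
  offset:
    - [0,0,0]
    - [0,0,0]
    - [0,0,0]
    - [0,0,0]
    - [0,0,0]
    - [0,0,0]
    - [0,0,0]
    - [0,0,0]
    - [0,0,0]
    - [0,0,0]
    - [0,0,0]
  hand: [0.5,0.65,0.8,0.88,0.88,0.88,0.76,0.7,0.65,0.6,0.6]

```text
time: 8.75
position: [0.5303, 0.0031, 0.0968]
eef_rot: [-0.0, 3.141, 0.003]
ft_force: [-0.9, 7.7, 3.9]
finger_gap: 0.0509
finger_force: 3.9
```

```bash
python3 look.py 3
```

```text
8.75 [0.5303 0.0031 0.0968] 0.05092905380137147 3.8581736545893364 [-0.93614472  7.74579381  3.91769218]
block y [0.1502 0.1568 0.1687]
scene jar lid y [0.1941 0.2163 0.2619] 296
scene block y [0.1498 0.1677 0.2015]
side block y [0.153  0.1695 0.2009]
```

Call:
drive_tool:
  delta_rot:
    - [0,0,0]
    - [0,0,0]
    - [0,0,0]
    - [0,0,0]
  offset:
    - [0,0,0]
    - [0,0,0]
    - [0,0,0]
    - [0,0,0]
  hand: [0.57,0.54,0.51,0.51]

```text
time: 9.5
position: [0.5304, 0.004, 0.0971]
eef_rot: [-0.001, 3.14, 0.006]
ft_force: [-1.3, 12.7, 7.2]
finger_gap: 0.0438
finger_force: 6.3
```

```bash
python3 look.py 4
```

```text
9.5 [0.5304 0.004  0.0971] 0.04381684315069046 6.275964081287384 [-1.34524579 12.69689478  7.24100325]
block y [0.1524 0.1586 0.1697]
scene jar lid y [0.1939 0.215  0.2589] 294
scene block y [0.1516 0.169  0.203 ]
side jar lid y [0.2024 0.2145 0.241 ] 63
side block y [0.1514 0.1637 0.2043]
```

Call:
drive_tool:
  delta_rot:
    - [0,0,0]
    - [0,0,0]
    - [0,0,0]
    - [0,0,0]
  offset:
    - [0,0,0]
    - [0,0,0]
    - [0,0,0]
    - [0,0,0]
  hand: [0.49,0.47,0.45,0.45]

```text
time: 10.25
position: [0.5305, 0.0055, 0.0975]
eef_rot: [-0.003, 3.14, 0.011]
ft_force: [-0.7, 20.5, 10.7]
finger_gap: 0.0387
finger_force: 10.1
```

```bash
python3 look.py 5
```

```text
10.25 [0.5305 0.0055 0.0975] 0.03874341808214763 10.050627887248993 [-0.72305167 20.47638819 10.71785314]
block y [0.1534 0.1603 0.1709]
scene jar lid y [0.1948 0.2165 0.2603] 302
scene block y [0.1524 0.168  0.2017]
side jar lid y [-0.0442  0.2112  0.2284] 39
side block y [0.1522 0.1671 0.2043]
```

```bash
python3 - <<'E'
import cv2
a=[cv2.resize(cv2.imread(f'pics/l{k}.png')[140:290,380:512],None,fx=2,fy=2,interpolation=2) for k in (3,4,5)]
cv2.imwrite('pics/g1.png',cv2.hconcat(a)) 
E
```

```text
(no output)
```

View pics/g1.png

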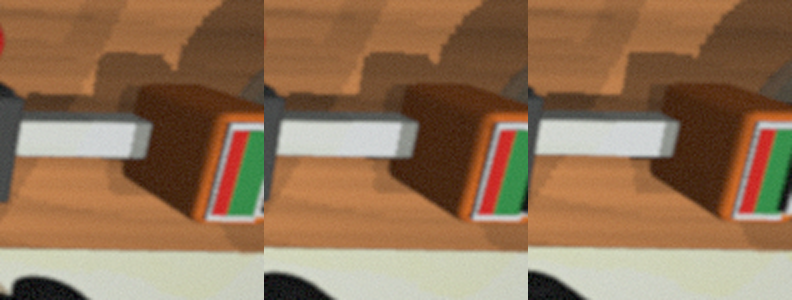

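In the third panel the black pointer is just showing on the green at the right edge (~785,170); red is at 745. I'll measure it in pixels along the gauge.

```bash
python3 - <<'E'
import cv2
a=[cv2.resize(cv2.imread(f'pics/l{k}.png')[185:265,432:512],None,fx=4.9,fy=3.7,interpolation=2) for k in (1,2,4,5)]
cv2.imwrite('pics/g2.png',cv2.vconcat([cv2.hconcat(a[:2]),cv2.hconcat(a[2:])])) 
E
```

```text
(no output)
```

View pics/g2.png

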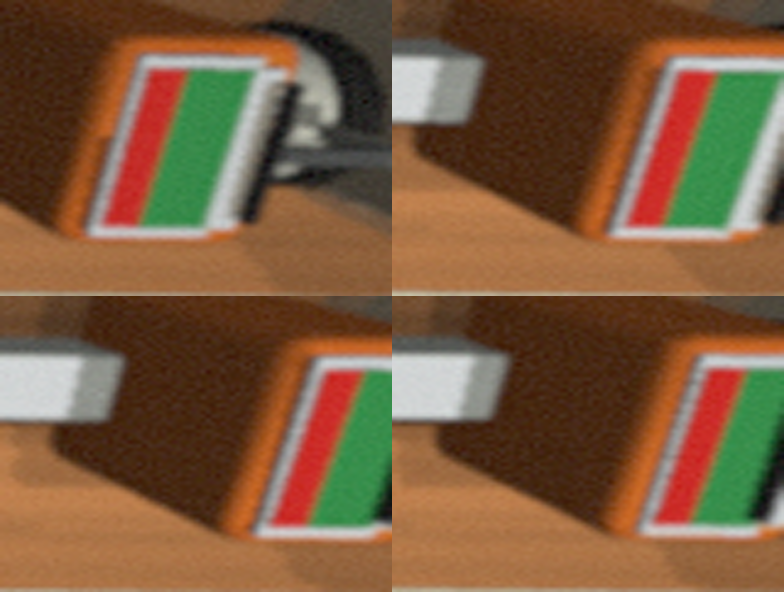

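Depth read off the pointer: about 0 mm at the end of pump 1, about 5 mm then 6 mm now. That is in the green, at about 9 N. I'll squeeze a little more for margin.

Call:
drive_tool:
  delta_rot:
    - [0,0,0]
    - [0,0,0]
    - [0,0,0]
    - [0,0,0]
    - [0,0,0]
    - [0,0,0]
  offset:
    - [0,0,0]
    - [0,0,0]
    - [0,0,0]
    - [0,0,0]
    - [0,0,0]
    - [0,0,0]
  hand: [0.44,0.43,0.42,0.42,0.42,0.42]

```text
time: 11.25
position: [0.5305, 0.0053, 0.0978]
eef_rot: [-0.002, 3.14, 0.01]
ft_force: [-2.1, 18.4, 12.8]
finger_gap: 0.0364
finger_force: 19.0
```

```bash
python3 look.py 6; python3 - <<'E'
import cv2
a=[cv2.resize(cv2.imread(f'pics/l{k}.png')[185:265,432:512],None,fx=4.9,fy=3.7,interpolation=2) for k in (5,6)]
cv2.imwrite('pics/g3.png',cv2.hconcat(a)) 
E
```

```text
11.25 [0.5305 0.0053 0.0978] 0.03642851729669826 18.97116133128293 [-2.08463366 18.39309787 12.84403685]
block y [0.1549 0.1609 0.1709]
scene jar lid y [0.1945 0.213  0.2571] 274
scene block y [0.154  0.1699 0.2027]
side jar lid y [0.2006 0.2121 0.2424] 67
side block y [0.157  0.179  0.2042]
```

View pics/g3.png

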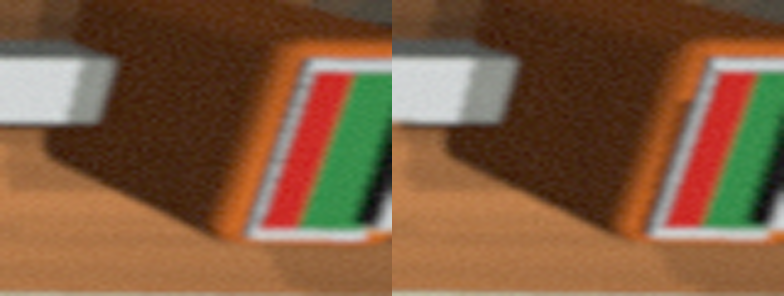

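The pointer (~765,205) is now mid-green, about 7 mm in (about 10–11 N). I'll hold briefly, then hand in.

Call:
drive_tool:
  delta_rot:
    - [0,0,0]
    - [0,0,0]
    - [0,0,0]
    - [0,0,0]
    - [0,0,0]
    - [0,0,0]
  offset:
    - [0,0,0]
    - [0,0,0]
    - [0,0,0]
    - [0,0,0]
    - [0,0,0]
    - [0,0,0]
  hand: [0.42,0.42,0.42,0.42,0.42,0.42]

```text
time: 12.25
position: [0.5305, 0.0053, 0.0978]
eef_rot: [-0.002, 3.14, 0.01]
ft_force: [-2.2, 18.5, 12.9]
finger_gap: 0.0361
finger_force: 19.0
```

```bash
python3 -c "
from h import *
print(manip.close_job())"
```

```text
the job is handed in; nothing more can be done
None
```

I flipped the release lever to engaged and pumped the trigger until the jar was pressed into the V-jaw, then handed the job in with the trigger still squeezed; the pointer read mid-green (about 7 mm in, roughly 10 N), though no verdict came back.

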